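# Turn the row of finishing supplies round on the new rack

## Task

Work will now run the other way along the bench, so move the row of four things from the old wooden rack to the new metal rack in reverse order: the one at the left end of the old rack goes on the right end place of the new one, and so on along the row. Set each one upright in the middle of its own rubber pad, let none of them tip over, and leave the old rack empty.

Things in the scene. Friction and masses are not known exactly. Their poses are not given: they have to be found in the camera images.
- old_rack: old rack, fixed, on the left or right: dark wooden board, light wooden rail, four cork pads in a row. Origin: on the bench under the row's middle; x to the rail (away from robot), y along the row to the left. Board x -50..85, y -174..174, 12 mm thick; rail along y at x = 73, top 40 mm above bench. Pad centres at x = 0, y = -132, -44, 44, 132; pad tops 15 mm above bench.
- new_rack: new rack, fixed: pale bare aluminium board, steel rail, four black rubber pads 76 x 78 mm in a row (the places), empty. Origin: on the bench under the row's middle; x to the rail (away from robot), y along the row to the left. Board x -50..85, y -174..174, 12 mm thick; rail along y at x = 73, top 40 mm above bench. Pad centres at x = 0, y = -132, -44, 44, 132; pad tops 15 mm above bench.
- jar: white plastic jar with a wide screw lid, closed (lid fixed), loose: 57 mm in diameter, 54 mm tall, about 0.11 kg. Origin: centre of its underside, z up. Grasp it across its diameter about 35 mm above its underside.
- spray: small black pump spray bottle with white pump, loose: 37 mm in diameter, 129 mm tall, about 0.09 kg. White collar 21 mm in diameter from 93 to 110 mm above the underside, pump head 17 mm in diameter above it. Origin: centre of its underside, z up. Can be grasped by the collar, about 105 mm up.
- tape: green pocket tape measure with black disc, loose, standing on its edge: 32 mm thick (x), 70 mm long (y, along the row at the start), 54 mm tall, about 0.19 kg. Origin: centre of the underside of these outlines, z up. Grasp it across its 32 mm thickness (along its x) about 32 mm above its underside.
- bottle: black and silver aluminium bottle with a screw cap (fixed), loose: 51 mm in diameter, 166 mm tall, about 0.24 kg. Cap 28 mm in diameter from 149 to 166 mm above the underside, sloping shoulder below it. Origin: centre of its underside, z up. Can be lifted by the cap, about 155 mm up.
- jar_pad: thin cork pad, 76 mm by 78 mm, 3 mm thick, fixed on the old rack; the jar stands on it at the start, so it marks where the jar came from. It stays where it is. Origin: centre of its underside; axes parallel to the old rack's.
- spray_pad: thin cork pad, 76 mm by 78 mm, 3 mm thick, fixed on the old rack; the spray bottle stands on it at the start, so it marks where the spray bottle came from. It stays where it is. Origin: centre of its underside; axes parallel to the old rack's.
- tape_pad: thin cork pad, 76 mm by 78 mm, 3 mm thick, fixed on the old rack; the tape measure stands on it at the start, so it marks where the tape measure came from. It stays where it is. Origin: centre of its underside; axes parallel to the old rack's.
- bottle_pad: thin cork pad, 76 mm by 78 mm, 3 mm thick, fixed on the old rack; the metal bottle stands on it at the start, so it marks where the metal bottle came from. It stays where it is. Origin: centre of its underside; axes parallel to the old rack's.

How it is judged:
By the outcome, as a careful person would: the job done as asked, in the order asked, and still so for the second after the job is handed in, with the robot touching nothing.
It also fails if it takes over 106 s, if anything falls off the work surface, if the arm or the gripper's body presses on something with over 40 N, if the wrist force passes 120 N, or if a joint passes its speed limit or range.

## Robot

A 6-joint arm with a two-finger parallel gripper is mounted at the origin on a cart in front of the work surface, level with it; the furniture and walls round the work are solid. World frame = base frame: x ahead of the robot, y to its left, z up, the work surface at z = 0. Lengths are in m, angles in rad, forces in N, time in s.
With the tool pointing down it reaches from about 0.3 to 0.875 m from the base axis. Payload 6.4 kg.
Tool frame: the origin (TCP) lies midway between the tips of the shut fingers; the grasp point (between the pads) lies 19 mm behind it (grasp_offset is the distance from the TCP to the grasp point, in m); z points along the fingers, y is the line along which they close (so a half turn about z gives the same grasp; the last joint's range is limited). The gripper opens to 85 mm and grips with 20 to 120 N. Pads are 22 mm wide; open, the fingers measure 114 mm over their backs; the gripper's body (76 mm by 85 mm) begins 54 mm behind the grasp point. The pads swing forward as they close: fully open they stand 13 mm farther back than shut.
Start: joints at [1.02, 0.181, 1.607, -0, 1.354, -0.206], TCP at [0.194, 0.541, 0.231] pointing down, gripper open.
Joint ranges: [-2.99, 2.99], [-0.89, 2.07], [0.3, 2.58], [-1.14, 4.28], [0, 2.63], [-3.12, 3.12]. Speed limits (rad/s): [2.57, 2.57, 3.01, 3.14, 3.14, 3.14].

## Interface

Orientations are given as a unit quaternion [w, x, y, z].
In Python, from bench import * gives the robot as it stands. The module is installed in compiled form; this text tells all that it offers.
- The arm moves only by the tool servo_tool, never from a script. Its argument "commands" is text: rows parted by semicolons, each of 7 numbers parted by spaces: the turn, a rotation vector about the tool's x, y, z in rad, then the shift along the tool's x, y, z in mm, then the opening, from 0 (shut) to 1 (fully open). In form: wx wy wz dx dy dz claw; .... A call has 1 to 5 rows; each row shifts and turns the commanded pose from where the row before left it, along the tool's axes as they then stand; what a row does not reach is not made up. A row lasts 1/8 s, in which the tool goes at most 62.5 mm and 10.7 degrees, less where a joint would pass 70% of its speed; a pose out of reach is approached as far as the arm can. A call with a gripper value outside its range is refused whole. The fingers move at their own pace and stop on an object; the grip force is fixed at half the most. Time passes only in rows, so rows that do not move let the fingers close. It gives the time, the measured TCP pose, the force, the opening and the grip force at its end, in the units of the state.
- get_obs(): the state, without advancing time (a new reading comes with each control period).
- camera(name): name is "side" or "top" or "wrist"; returns the picture (480x640x3 uint8, blue, green, red); there is no depth.
- calibration(name): a dict with "fx", "fy", "cx", "cy" (pixels), "R" (3x3) and "t" (3): a world point X has camera coordinates R X + t. Camera axes: x right, y down, z forward; pixel columns grow to the right and rows downward; lengths in m; the calibration is good to about 2 mm. The wrist camera is an equidistant fisheye: a pixel r from the principal point sees the ray r / f radians off the axis. A picture is of the moment at which its call begins: read the wrist's pose just before it. calibration takes no time and is no camera call; for the wrist camera it gives the pose at the moment of the call.
- hand_in(): hands the job in; it is judged then, once.
The state is a dict: "time_s": time; "q": joint angles; "dq": joint speeds; "joint_efforts": joint torques, N m; "eef_pos": TCP position; "eef_rot": TCP orientation; "wrist_force": force on the tool from outside, world axes, zero at the start; "torque": the same for the moment, N m; "opening": opening from 0.0 (shut) to 1.0 (fully open); "grasp_force": force on a finger pad.
Only numpy, scipy, OpenCV 4.12 (cv2) and the standard library are available. Lean on these libraries where they do the work, as an engineer would, in place of code of your own. Each camera call takes 0.05 s, during which the arm holds its last target. There are 200 camera calls.

## Working session

There is one attempt and no reset: what is moved stays moved. The work goes in short steps, Python scripts to look and compute and a tool call to move; the robot and the scene stay as the last step left them, time stands still between calls to the robot, and variables do not carry over. Pictures are saved under pics/ and viewed, at most 14 in all, crops included, and the job is handed in when it is done.

Besides the shell and the picture viewer there is one more tool, called by a JSON object that holds its "fn" and its "kwargs". servo_tool: Moves the arm, as the interface text tells. Its arguments: {"type":"object","properties":{"commands":{"type":"string"}},"required":["commands"]}

```bash
mkdir -p pics; python3 - <<'E'
from bench import *
import cv2
for n in("top","side"): cv2.imwrite(f"pics/{n}0.png",camera(n))
o=get_obs();print(o)
for n in("top","side","wrist"):print(n,calibration(n))
E
```

```text
{'time_s': 0.1, 'q': array([ 1.01968527e+00,  1.81471087e-01,  1.60787901e+00,  2.47275659e-05,
        1.35380597e+00, -2.06250122e-01]), 'dq': array([-2.73834052e-04,  1.16896770e-03, -2.71154393e-03,  6.63951670e-04,
        8.93637859e-05, -8.85617354e-04]), 'joint_efforts': array([-7.66090507e-04, -4.45875120e+01, -3.52236807e+01, -3.92091188e-04,
        4.23348407e-03, -1.98259721e-05]), 'eef_pos': array([0.19407894, 0.54074389, 0.23048582]), 'eef_rot': array([-3.00210126e-04,  1.71579859e-01,  9.85169905e-01, -7.21864088e-04]), 'wrist_force': array([-1.1512677 , -0.33435374, -0.20523903]), 'torque': array([ 0.01193659,  0.01528464, -0.00292299]), 'grasp_force': 0.0, 'opening': 1.0026704290305959}
top {'fx': 481.397022371693, 'fy': 481.397022371693, 'cx': 328.6957175008137, 'cy': 245.51551452449894, 'R': array([[ 1.77671827e-03, -9.99878761e-01, -1.54695522e-02],
       [-9.85111692e-01,  9.09263616e-04, -1.71913142e-01],
       [ 1.71906365e-01,  1.55446780e-02, -9.84990642e-01]]), 't': array([0.06668497, 0.57241827, 0.88429985])}
side {'fx': 475.62457035243733, 'fy': 475.62457035243733, 'cx': 320.49888174990195, 'cy': 247.5949277376729, 'R': array([[-0.99584595, -0.0905071 ,  0.00996493],
       [-0.05203649,  0.47589061, -0.87796374],
       [ 0.07471974, -0.87483518, -0.47862341]]), 't': array([0.57018395, 0.05830165, 1.17203072])}
wrist {'fx': 371.64829954431775, 'fy': 371.64829954431775, 'cx': 315.99203915535327, 'cy': 241.32750870430112, 'R': array([[ 0.33779935,  0.94121629, -0.00187001],
       [ 0.90539098, -0.32439754,  0.27392227],
       [ 0.25721347, -0.09422385, -0.96175002]]), 't': array([-0.57328956, -0.03442421,  0.37827223])}
```

View pics/top0.png

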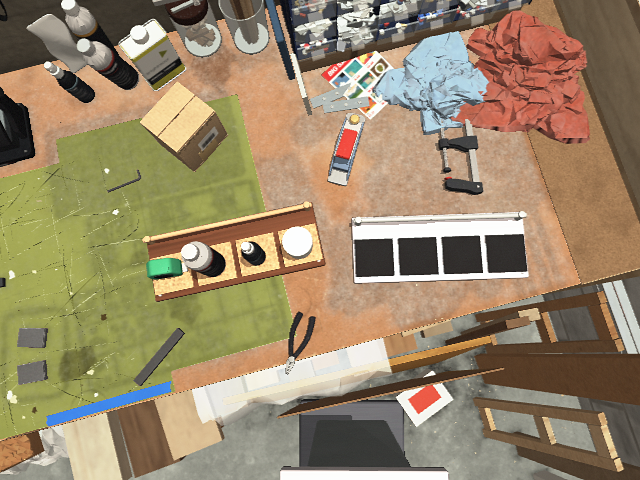

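View pics/side0.png

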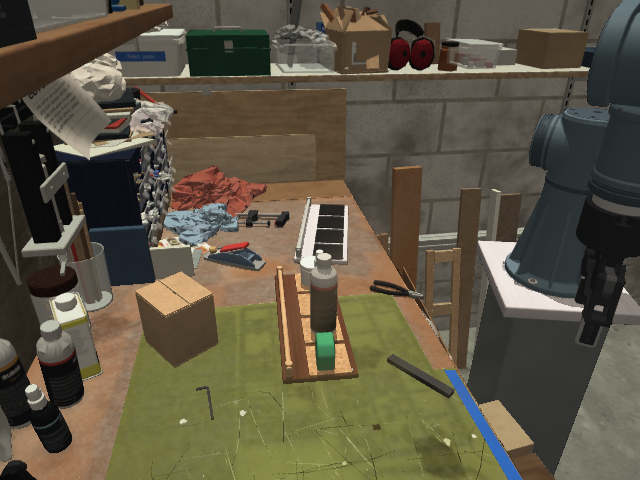

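The top view shows the old rack on the left (about 145–325, 205–300) holding, left to right, tape (163,268), bottle (203,258), spray (253,252) and jar (297,241). The new rack is on the right (353–527, 212–282). I'll enlarge both.

```bash
python3 - <<'E'
import cv2
im=cv2.imread("pics/top0.png")
a=cv2.resize(im[195:305,135:335],None,fx=4,fy=4,interpolation=cv2.INTER_CUBIC)
b=cv2.resize(im[200:295,340:540],None,fx=4,fy=4,interpolation=cv2.INTER_CUBIC)
cv2.imwrite("pics/a.png",a);cv2.imwrite("pics/b.png",b)
E
```

```text
(no output)
```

View pics/a.png

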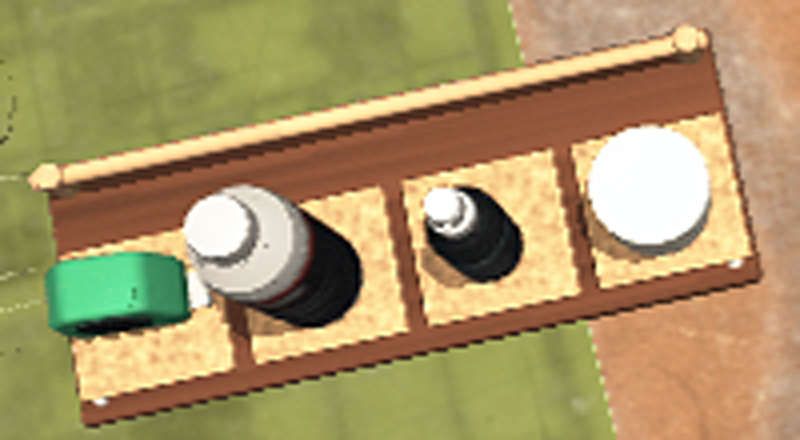

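View pics/b.png

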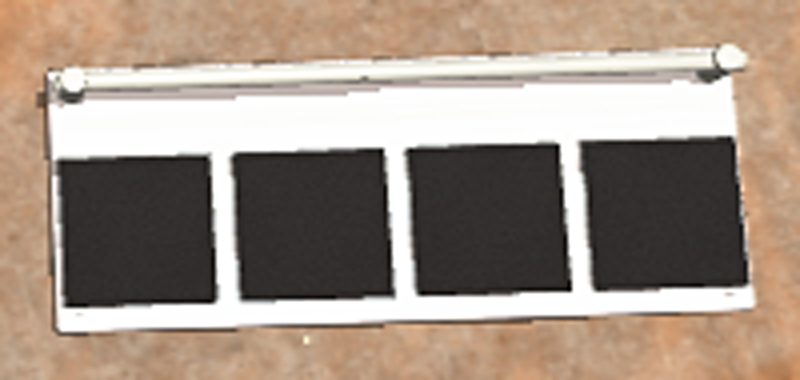

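The enlarged crops give the pad corners and top centres: jar lid (649,190), spray head (445,206), bottle cap (220,226), tape top about (118,284). Next I fit the rack poses.

```bash
cat >h.py <<'E'
import numpy as np
from bench import *
from scipy.optimize import least_squares
C=calibration("top")
def proj(X,c=C):
    p=(c["R"]@np.asarray(X).T).T+c["t"]; return np.c_[c["fx"]*p[:,0]/p[:,2]+c["cx"],c["fy"]*p[:,1]/p[:,2]+c["cy"]]
def unproj(u,z,c=C):
    d=c["R"].T@np.array([(u[0]-c["cx"])/c["fx"],(u[1]-c["cy"])/c["fy"],1]); o=-c["R"].T@c["t"]
    return o+d*(z-o[2])/d[2]
def w(P,xy):
    c,s=np.cos(P[2]),np.sin(P[2]); return P[:2]+np.array([c*xy[0]-s*xy[1],s*xy[0]+c*xy[1]])
def fit(rx,px,z):
    f=lambda P:(proj([[*w(P,r),z] for r in rx])-px).ravel()
    s=least_squares(f,[.45,0,0]); return s.x,np.abs(s.fun).mean()
E
python3 - <<'E'
from h import *
Y=[.132,.044,-.044,-.132]
def pc(k,n):return {"UL":(.038,Y[k]+.039),"UR":(.038,Y[k]-.039),"LL":(-.038,Y[k]+.039),"LR":(-.038,Y[k]-.039)}[n]
T=lambda p,o:np.array(p)/4+np.array(o)-.375
n=[(57,159),(211,154),(216,301),(64,306),(233,155),(384,149),(392,297),(241,300),(407,149),(559,143),(570,291),(417,295),(582,143),(734,137),(747,286),(594,290)]
rx=[pc(k,c) for k in range(4) for c in("UL","UR","LR","LL")]
N,e=fit(rx,T(n,(340,200)),.015);print("new",N.round(4),e)
o=[(3,"UR",718,113),(3,"LR",752,262),(3,"LL",598,290),(0,"LL",80,402),(0,"LR",232,372),(2,"UL",403,183),(2,"UR",553,150),(2,"LR",578,293),(2,"LL",425,325),(1,"LL",252,362),(1,"LR",408,328),(1,"UR",383,187)]
O,e=fit([pc(a[0],a[1]) for a in o],T([a[2:] for a in o],(135,195)),.015);print("old",O.round(4),e)
for y in Y: print("old pad",w(O,(0,y)).round(4),"new pad",w(N,(0,y)).round(4))
for nm,p,z in(("tape",(118,284),.069),("bottle",(220,226),.181),("spray",(445,206),.144),("jar",(649,187),.069)):print(nm,unproj(T(p,(135,195)),z).round(4))
# tape far/near top edges
for p in((60,258),(180,252),(60,325),(185,315)):print(unproj(T(p,(135,195)),.066).round(4))
q=get_obs()["eef_rot"];from scipy.spatial.transform import Rotation as R
print(R.from_quat(q[[1,2,3,0]]).as_matrix().round(3))
E
```

```text
new [ 0.559  -0.1546  0.03  ] 0.4478533789361494
old [0.552  0.255  0.2101] 0.4515097253646694
old pad [0.5245 0.3841] new pad [ 0.555  -0.0227]
old pad [0.5428 0.298 ] new pad [ 0.5577 -0.1107]
old pad [0.5611 0.212 ] new pad [ 0.5603 -0.1986]
old pad [0.5795 0.1259] new pad [ 0.5629 -0.2866]
tape [0.5306 0.3789 0.069 ]
bottle [0.5403 0.297  0.181 ]
spray [0.5551 0.2102 0.144 ]
jar [0.5772 0.1273 0.069 ]
[0.5436 0.4086 0.066 ]
[0.5464 0.3512 0.066 ]
[0.5114 0.4064 0.066 ]
[0.5162 0.3471 0.066 ]
[[-0.941  0.338 -0.001]
 [ 0.338  0.941 -0.001]
 [ 0.    -0.002 -1.   ]]
```

{"fn": "servo_tool", "kwargs": {"commands": "0 0 0.186 0 0 0 1; 0 0 0.186 0 0 0 1; 0 0 0.186 0 0 0 1; 0 0 0.186 0 0 0 1; 0 0 0.186 0 0 0 1"}}

```text
time_s: 0.72
eef_pos: [0.1942, 0.5409, 0.2307]
eef_rot: [0.0, 0.598, 0.802, -0.001]
wrist_force: [0.7, -0.5, -0.2]
opening: 1.001
grasp_force: 0.0
```

```bash
cat >>h.py <<'E'
from scipy.spatial.transform import Rotation as R
def plan(x,y,z,a):
    o=get_obs();q=o["eef_rot"];M=R.from_quat(q[[1,2,3,0]])
    T=R.from_matrix(np.array([[-np.sin(a),np.cos(a),0],[np.cos(a),np.sin(a),0],[0,0,-1]]))
    d=np.array([x,y,z])-o["eef_pos"]
    print("t",o["time_s"],"turn",(M.inv()*T).as_rotvec().round(4),"shift after turn mm",(T.inv().apply(d)*1e3).round(1),"before",(M.inv().apply(d)*1e3).round(1),"pos",o["eef_pos"].round(4),"open",round(o["opening"],3),"F",o["grasp_force"])
E
python3 -c "
from h import *
plan(.530,.381,.2,.1)"
```

```text
t 0.725 turn [-0.0007  0.0007  0.1898] shift after turn mm [-192.6  318.2   30.7] before [-249.2  276.1   30.7] pos [0.1942 0.5409 0.2307] open 1.001 F 0.0
```

{"fn": "servo_tool", "kwargs": {"commands": "0 0 0.187 0 0 5 1; 0 0 0 -33 53 0 1; 0 0 0 -32 53 0 1; 0 0 0 -32 53 0 1; 0 0 0 -32 53 0 1"}}

```text
time_s: 1.35
eef_pos: [0.4205, 0.4349, 0.2259]
eef_rot: [-0.0, 0.667, 0.745, -0.0]
wrist_force: [0.4, -0.1, -0.2]
opening: 1.0
grasp_force: 0.0
```

{"fn": "servo_tool", "kwargs": {"commands": "0 0 0 -32 53 0 1; 0 0 0 -32 53 0 1; 0 0 0 0 0 0 1; 0 0 0 0 0 0 1"}}

```text
time_s: 1.85
eef_pos: [0.5309, 0.3837, 0.2254]
eef_rot: [-0.001, 0.668, 0.744, -0.001]
wrist_force: [-0.7, 0.3, 0.5]
opening: 1.004
grasp_force: 0.0
```

```bash
python3 - <<'E'
from h import *
import cv2
plan(.530,.381,.2,.1)
c=calibration("wrist");print(c["R"],c["t"]);im=camera("wrist");cv2.imwrite("pics/w1.png",im)
E
```

```text
t 1.85 turn [-0.0019  0.0002  0.0082] shift after turn mm [-2.6 -1.1 25.4] before [-2.6 -1.1 25.4] pos [0.5309 0.3837 0.2254] open 1.004 F 0.0
[[ 0.99411885  0.10826139 -0.00267979]
 [ 0.10481821 -0.9556927   0.27507199]
 [ 0.02721862 -0.27373515 -0.9614199 ]] [-0.5675441   0.27684616  0.46259749]
```

View pics/w1.png

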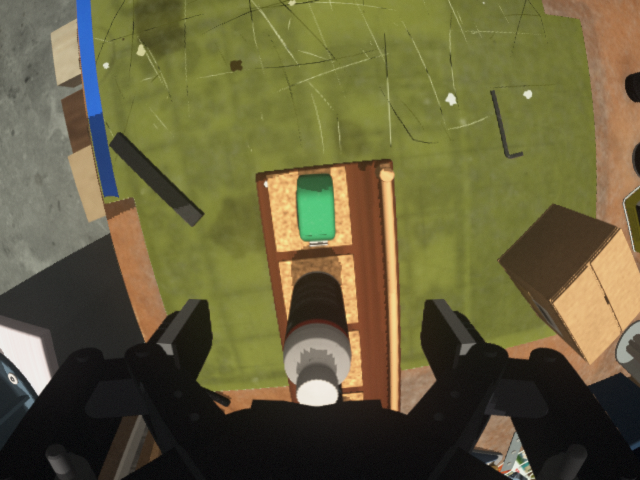

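The wrist view shows the tape's top at about x 298–335, y 175–241, slightly turned relative to the rack.

```bash
cat >>h.py <<'E'
def fish(u,z,c=None):
    c=c or calibration("wrist");v=np.array([u[0]-c["cx"],u[1]-c["cy"]]);r=np.hypot(*v);th=r/c["fx"]
    d=c["R"].T@np.array([*(v/r*np.sin(th)),np.cos(th)]);o=-c["R"].T@c["t"];return (o+d*(z-o[2])/d[2]).round(4)
E
python3 - <<'E'
from h import *
import cv2
c=calibration("wrist")
im=cv2.imread("pics/w1.png");hsv=cv2.cvtColor(im,cv2.COLOR_BGR2HSV)
m=cv2.inRange(hsv,(68,110,40),(95,255,255));m[:160]=0;m[260:]=0;m[:,:280]=0;m[:,350:]=0
for r in range(170,246,6):
    x=np.where(m[r])[0]
    if len(x):print(r,x.min(),x.max(),fish((x.min(),r),.066,c)[:2],fish((x.max(),r),.066,c)[:2])
cv2.imwrite("pics/w1c.png",cv2.resize(im[150:270,250:400],None,fx=5,fy=5,interpolation=cv2.INTER_CUBIC))
E
```

```text
194 299 331 [0.5124 0.406 ] [0.5384 0.4089]
200 298 332 [0.5121 0.4009] [0.5398 0.404 ]
206 298 332 [0.5126 0.3959] [0.5404 0.399 ]
212 299 332 [0.5139 0.391 ] [0.541 0.394]
218 299 333 [0.5144 0.3859] [0.5425 0.389 ]
224 300 333 [0.5157 0.3809] [0.5431 0.384 ]
230 300 333 [0.5163 0.3758] [0.5437 0.3788]
236 301 332 [0.5176 0.3707] [0.5435 0.3736]
```

View pics/w1c.png

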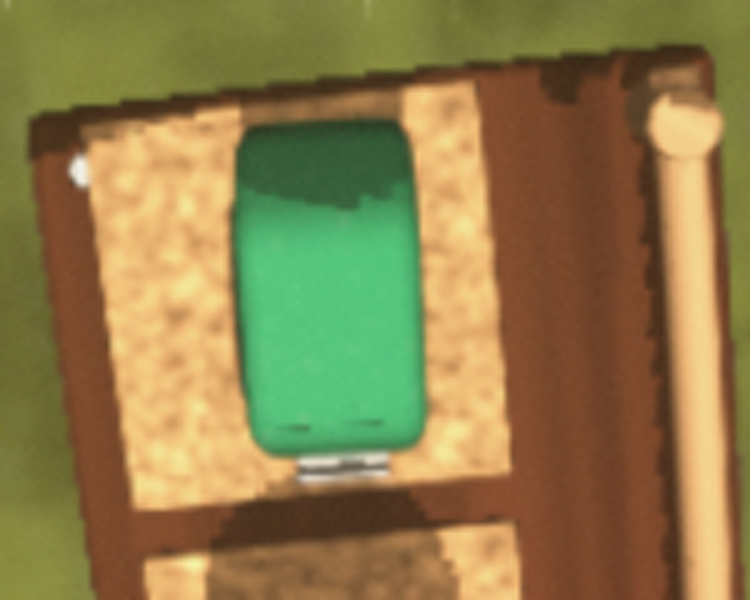

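```bash
python3 -c "
from h import *
plan(.5285,.388,.028,.16)"
```

```text
t 1.9 turn [-0.0015  0.     -0.0505] shift after turn mm [  4.   -1.2 197.7] before [  3.9  -1.1 197.7] pos [0.5303 0.3843 0.2257] open 1.0 F 0.0
```

{"fn": "servo_tool", "kwargs": {"commands": "0 0 -0.05 4 -1 40 0.7; 0 0 0 0 0 50 0.7; 0 0 0 0 0 50 0.7; 0 0 0 0 0 35 0.7; 0 0 0 0 0 22 0.7"}}

```text
time_s: 2.52
eef_pos: [0.5275, 0.3885, 0.0273]
eef_rot: [-0.001, 0.648, 0.762, -0.001]
wrist_force: [-0.0, 0.1, -0.2]
opening: 0.696
grasp_force: 0.0
```

{"fn": "servo_tool", "kwargs": {"commands": "0 0 0 0 0 0 0.7; 0 0 0 0 0 0 0; 0 0 0 0 0 0 0; 0 0 0 0 0 0 0; 0 0 0 0 0 0 0"}}

```text
time_s: 3.15
eef_pos: [0.5314, 0.3887, 0.0317]
eef_rot: [0.001, 0.649, 0.761, 0.002]
wrist_force: [-1.8, -0.1, 6.4]
opening: 0.353
grasp_force: 60.2
```

{"fn": "servo_tool", "kwargs": {"commands": "0 0 0 0 0 -20 0; 0 0 0 0 0 -45 0; 0 0 0 0 0 -55 0; 0 0 0 0 0 -55 0; 0 0 0 0 0 -35 0"}}

```text
time_s: 3.78
eef_pos: [0.5309, 0.3881, 0.2445]
eef_rot: [0.001, 0.649, 0.761, 0.002]
wrist_force: [0.5, 1.0, -1.2]
opening: 0.352
grasp_force: 59.6
```

```bash
python3 -c "
from h import *
plan(.5629,-.2866,.24,.03)"
```

```text
t 3.775 turn [ 0.0049 -0.0017  0.1289] shift after turn mm [-675.3   11.8    4.5] before [-671.2  -75.2    3.2] pos [0.5309 0.3881 0.2445] open 0.352 F 59.61713254451752
```

{"fn": "servo_tool", "kwargs": {"commands": "0 0 0.065 -25 0 0 0; 0 0 0.065 -40 0 0 0; 0 0 0 -50 1 0 0; 0 0 0 -50 1 0 0; 0 0 0 -50 1 0 0"}}

```text
time_s: 4.4
eef_pos: [0.5449, 0.1717, 0.2406]
eef_rot: [0.001, 0.697, 0.717, 0.0]
wrist_force: [0.6, 0.5, -2.2]
opening: 0.352
grasp_force: 59.6
```

{"fn": "servo_tool", "kwargs": {"commands": "0 0 0 -50 1 0 0; 0 0 0 -50 1 0 0; 0 0 0 -50 1 0 0; 0 0 0 -50 1 0 0; 0 0 0 -50 1 0 0"}}

```text
time_s: 5.03
eef_pos: [0.5571, -0.0781, 0.2407]
eef_rot: [0.001, 0.697, 0.717, 0.0]
wrist_force: [0.2, -0.1, -1.9]
opening: 0.354
grasp_force: 59.6
```

{"fn": "servo_tool", "kwargs": {"commands": "0 0 0 -50 1 0 0; 0 0 0 -50 1 0 0; 0 0 0 -50 1 0 0; 0 0 0 -35 1 0 0; 0 0 0 -20 0 0 0"}}

```text
time_s: 5.65
eef_pos: [0.5669, -0.283, 0.2402]
eef_rot: [0.0, 0.697, 0.717, -0.0]
wrist_force: [-0.1, 0.0, -1.7]
opening: 0.354
grasp_force: 59.6
```

```bash
python3 - <<'E'
from h import *
import cv2
plan(.5629,-.2866,.034,.03)
cv2.imwrite("pics/w2.png",camera("wrist"))
E
```

```text
t 5.65 turn [ 0.0006  0.0006 -0.0028] shift after turn mm [ -3.5  -4.1 206.2] before [ -3.4  -4.2 206.2] pos [ 0.5669 -0.283   0.2402] open 0.354 F 59.60455488413572
```

View pics/w2.png

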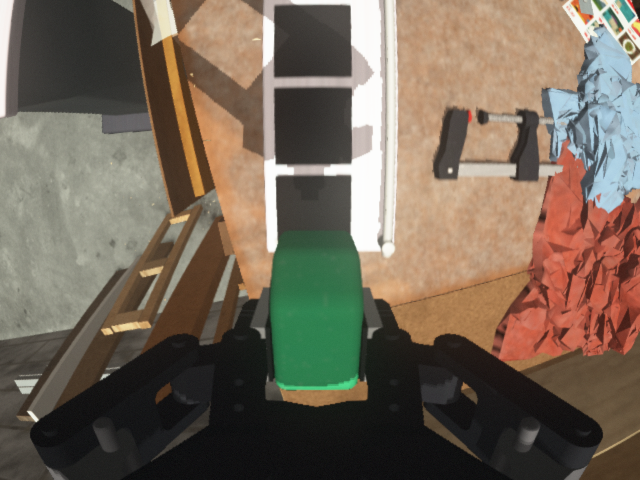

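```bash
python3 - <<'E'
from h import *
c=calibration("wrist")
print("pad3",fish((276,88),.015,c),fish((351,88),.015,c),fish((351,163),.015,c),fish((276,163),.015,c),"pad4 top",fish((276,176),.015,c),fish((351,176),.015,c))
print("tape",fish((316,240),.272,c),fish((316,385),.272,c),fish((276,300),.275,c),fish((358,300),.275,c))
E
```

```text
pad3 [ 0.5236 -0.167   0.015 ] [ 0.5964 -0.1652  0.015 ] [ 0.5989 -0.2396  0.015 ] [ 0.525  -0.2415  0.015 ] pad4 top [ 0.5252 -0.2545  0.015 ] [ 0.5994 -0.2526  0.015 ]
tape [ 0.5647 -0.2463  0.272 ] [ 0.5661 -0.3014  0.272 ] [ 0.5525 -0.2655  0.275 ] [ 0.5785 -0.2649  0.275 ]
```

```bash
python3 - <<'E'
from h import *
c=dict(calibration("wrist"));c["R"]=np.array([[ 0.99411885,0.10826139,-0.00267979],[0.10481821,-0.9556927,0.27507199],[0.02721862,-0.27373515,-0.9614199]]);c["t"]=np.array([-0.5675441,0.27684616,0.46259749])
p=[fish(u,.015,c) for u in((267.6,176),(345,166.6),(352,244.4),(277,251.6))];print(p,np.mean(p,0))
E
```

```text
[array([0.4797, 0.4118, 0.015 ]), array([0.5519, 0.4285, 0.015 ]), array([0.5684, 0.3532, 0.015 ]), array([0.4951, 0.3376, 0.015 ])] [0.523775 0.382775 0.015   ]
```

{"fn": "servo_tool", "kwargs": {"commands": "0 0 0 -5.5 -4 40 0; 0 0 0 0 0 55 0; 0 0 0 0 0 55 0; 0 0 0 0 0 40 0; 0 0 0 0 0 12 0"}}

```text
time_s: 6.32
eef_pos: [0.5618, -0.2843, 0.0347]
eef_rot: [-0.003, 0.696, 0.718, -0.0]
wrist_force: [-0.1, 0.1, -1.7]
opening: 0.352
grasp_force: 59.6
```

```bash
python3 -c "
from h import *
plan(.5629,-.2885,.032,.03)"
```

```text
t 6.325 turn [-0.0042 -0.0037 -0.    ] shift after turn mm [-4.3  1.   2.7] before [-4.3  1.   2.7] pos [ 0.5618 -0.2843  0.0347] open 0.352 F 59.615395814180374
```

{"fn": "servo_tool", "kwargs": {"commands": "0 0 0 -4.3 1 0 0; 0 0 0 0 0 3 0; 0 0 0 0 0 0 0"}}

```text
time_s: 6.7
eef_pos: [0.5655, -0.2917, 0.0361]
eef_rot: [0.001, 0.697, 0.717, 0.0]
wrist_force: [-0.5, 0.6, -1.6]
opening: 0.352
grasp_force: 59.6
```

{"fn": "servo_tool", "kwargs": {"commands": "0 0 0 0 0 0 0; 0 0 0 0 0 0 0"}}

```text
time_s: 6.95
eef_pos: [0.5647, -0.2911, 0.0348]
eef_rot: [0.0, 0.697, 0.717, 0.0]
wrist_force: [0.1, -0.3, -1.4]
opening: 0.351
grasp_force: 59.6
```

```bash
python3 -c "
from h import *
plan(.5629,-.2885,.032,.03)"
```

```text
t 6.95 turn [ 0.0005  0.0004 -0.001 ] shift after turn mm [ 2.7 -1.8  2.8] before [ 2.7 -1.8  2.8] pos [ 0.5647 -0.2911  0.0348] open 0.351 F 59.61873147636652
```

{"fn": "servo_tool", "kwargs": {"commands": "0 0 0 2.5 -2 1.5 0; 0 0 0 0 0 1.5 0; 0 0 0 0 0 0 0; 0 0 0 0 0 0 0"}}

```text
time_s: 7.45
eef_pos: [0.5622, -0.2882, 0.0317]
eef_rot: [-0.0, 0.697, 0.717, -0.0]
wrist_force: [-3.6, 2.4, 5.3]
opening: 0.356
grasp_force: 60.4
```

{"fn": "servo_tool", "kwargs": {"commands": "0 0 0 0 0 0 0.65; 0 0 0 0 0 0 0.65; 0 0 0 0 0 0 0.65; 0 0 0 0 0 -30 0.65; 0 0 0 0 0 -50 0.65"}}

```text
time_s: 8.07
eef_pos: [0.561, -0.2875, 0.1097]
eef_rot: [-0.002, 0.697, 0.717, -0.0]
wrist_force: [0.9, -0.9, 0.8]
opening: 0.646
grasp_force: 0.0
```

{"fn": "servo_tool", "kwargs": {"commands": "0 0 0 0 0 -60 0.65; 0 0 0 0 0 -60 0.65; 0 0 0 30 0 -50 0.65; 0 0 0 60 0 0 0.65; 0 0 0 60 0 0 0.65"}}

```text
time_s: 8.7
eef_pos: [0.5582, -0.1376, 0.2823]
eef_rot: [0.001, 0.697, 0.717, 0.0]
wrist_force: [1.1, 0.3, -1.3]
opening: 0.647
grasp_force: 0.0
```

```bash
python3 - <<'E'
from h import *
import cv2
plan(.5405,.2965,.30,.03)
im=camera("top");cv2.imwrite("pics/t1.png",cv2.resize(im[200:295,340:540],None,fx=4,fy=4,interpolation=cv2.INTER_CUBIC))
E
```

```text
t 8.7 turn [ 0.0021  0.0008 -0.0023] shift after turn mm [434.4  -4.7 -17.7] before [434.4  -5.7 -18.1] pos [ 0.5582 -0.1376  0.2823] open 0.647 F 0.0
```

View pics/t1.png

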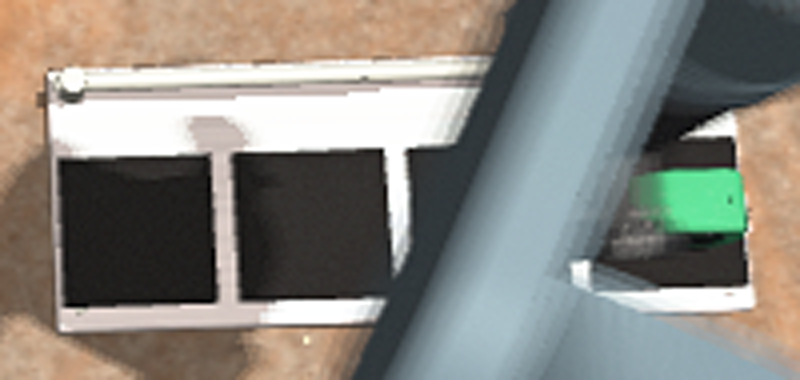

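{"fn": "servo_tool", "kwargs": {"commands": "0 0 0 62 0 -4 0.65; 0 0 0 62 -1 -4 0.65; 0 0 0 62 -1 -4 0.65; 0 0 0 62 -1 -4 0.65; 0 0 0 62 -1 -2 0.65"}}

```text
time_s: 9.38
eef_pos: [0.5451, 0.1729, 0.2997]
eef_rot: [0.0, 0.697, 0.717, 0.0]
wrist_force: [0.4, 0.4, 0.8]
opening: 0.653
grasp_force: 0.0
```

{"fn": "servo_tool", "kwargs": {"commands": "0 0 0 60 -1 0 0.65; 0 0 0 40 -1 0 0.65; 0 0 0 20 0 0 0.65; 0 0 0 0 0 0 0.65; 0 0 0 0 0 0 0.65"}}

```text
time_s: 10.0
eef_pos: [0.5401, 0.2895, 0.2992]
eef_rot: [0.0, 0.697, 0.717, -0.0]
wrist_force: [0.1, -1.1, 0.3]
opening: 0.653
grasp_force: 0.0
```

```bash
python3 - <<'E'
from h import *
import cv2
plan(.5405,.297,.151,.03)
im=camera("top");a=cv2.resize(im[215:295,480:540],None,fx=5,fy=5,interpolation=cv2.INTER_CUBIC)
c=calibration("wrist");np.savez("w3.npz",R=c["R"],t=c["t"]);b=camera("wrist")[150:450,120:520]
h=np.zeros((400,700,3),np.uint8);h[:,:300]=a;h[:300,300:]=b
cv2.imwrite("pics/t2.png",h)
E
```

```text
t 10.0 turn [-0.0001  0.0007 -0.0023] shift after turn mm [  7.5   0.6 148.2] before [  7.6   0.6 148.2] pos [0.5401 0.2895 0.2992] open 0.653 F 0.0
```

View pics/t2.png

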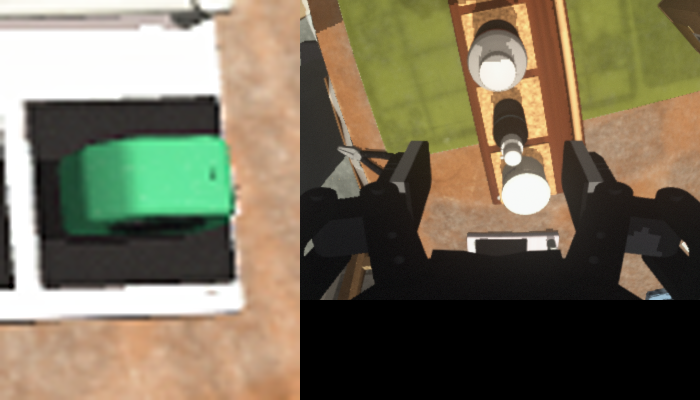

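In the composite, the tape stands upright on its pad (green spans columns 60–234, pad edges about 33 and 228 on the same row). In the wrist part, the bottle cap is at full-picture (317,223), the spray head at (333,307) and the jar lid at (346,343).

```bash
python3 - <<'E'
from h import *
c=dict(calibration("wrist"));s=np.load("w3.npz");c["R"]=s["R"];c["t"]=s["t"]
print("bottle",fish((317,223),.181,c),"spray",fish((333,307),.144,c),"jar",fish((346,343),.069,c))
f=lambda u,v,z:unproj((u/5+480-.4,v/5+215-.4),z).round(4)
print("tape right",f(234,190,.055),f(234,190,.045),"left",f(60,190,.03),f(60,190,.04),"pad R",f(228,190,.015),"L",f(33,190,.015))
E
```

```text
bottle [0.5394 0.298  0.181 ] spray [0.556  0.2136 0.144 ] jar [0.5781 0.1301 0.069 ]
tape right [ 0.5574 -0.3115  0.055 ] [ 0.559  -0.3155  0.045 ] left [ 0.5614 -0.2534  0.03  ] [ 0.5599 -0.2501  0.04  ] pad R [ 0.5638 -0.325   0.015 ] L [ 0.5638 -0.2475  0.015 ]
```

{"fn": "servo_tool", "kwargs": {"commands": "0 0 0 8 0 30 0.65; 0 0 0 0 0 50 0.65; 0 0 0 0 0 40 0.65; 0 0 0 0 0 20 0.65; 0 0 0 0 0 5 0.65"}}

```text
time_s: 10.72
eef_pos: [0.5394, 0.2982, 0.1536]
eef_rot: [-0.0, 0.697, 0.717, -0.001]
wrist_force: [-0.4, 1.7, 0.2]
opening: 0.651
grasp_force: 0.0
```

{"fn": "servo_tool", "kwargs": {"commands": "0 0 0 0 0 0 0.65; 0 0 0 0 0 0 0.65"}}

```text
time_s: 10.98
eef_pos: [0.5407, 0.2993, 0.1563]
eef_rot: [0.001, 0.697, 0.717, 0.001]
wrist_force: [1.1, -0.0, 1.0]
opening: 0.654
grasp_force: 0.0
```

```bash
python3 -c "
from h import *
plan(.5398,.2975,.151,.03)"
```

```text
t 10.975 turn [ 0.0032 -0.0009 -0.001 ] shift after turn mm [-1.8 -0.9  5.3] before [-1.8 -0.9  5.3] pos [0.5407 0.2993 0.1563] open 0.654 F 0.0
```

{"fn": "servo_tool", "kwargs": {"commands": "0 0 0 -1.5 -1 4 0.65; 0 0 0 0 0 0 0; 0 0 0 0 0 0 0; 0 0 0 0 0 0 0; 0 0 0 0 0 0 0"}}

```text
time_s: 11.6
eef_pos: [0.5398, 0.2981, 0.1535]
eef_rot: [0.001, 0.697, 0.717, 0.002]
wrist_force: [-2.6, -1.0, 13.4]
opening: 0.33
grasp_force: 57.9
```

{"fn": "servo_tool", "kwargs": {"commands": "0 0 0 0 0 0 0; 0 0 0 0 0 -6 0; 0 0 0 0 0 -10 0; 0 0 0 0 0 0 0"}}

```text
time_s: 12.1
eef_pos: [0.5389, 0.2976, 0.1669]
eef_rot: [0.0, 0.697, 0.717, 0.001]
wrist_force: [-0.4, 0.5, -3.1]
opening: 0.306
grasp_force: 61.6
```

{"fn": "servo_tool", "kwargs": {"commands": "0 0 0 0 0 -30 0; 0 0 0 0 0 -40 0; 0 0 0 0 0 -40 0; 0 0 0 0 0 -30 0; 0 0 0 -10 0 -10 0"}}

```text
time_s: 12.72
eef_pos: [0.5394, 0.2878, 0.3181]
eef_rot: [0.001, 0.696, 0.718, 0.001]
wrist_force: [-0.1, -0.2, -3.3]
opening: 0.313
grasp_force: 60.7
```

```bash
python3 -c "
from h import *
plan(.561,-.2005,.32,.03)"
```

```text
t 12.725 turn [ 0.003  -0.0008  0.    ] shift after turn mm [-488.7    7.    -1.9] before [-488.7    7.    -2.3] pos [0.5394 0.2878 0.3181] open 0.313 F 60.666237669065595
```

{"fn": "servo_tool", "kwargs": {"commands": "0 0 0 -20 0 0 0; 0 0 0 -35 1 0 0; 0 0 0 -45 1 0 0; 0 0 0 -45 1 0 0; 0 0 0 -45 1 0 0"}}

```text
time_s: 13.35
eef_pos: [0.5469, 0.095, 0.3137]
eef_rot: [-0.001, 0.697, 0.717, -0.001]
wrist_force: [0.2, -1.2, -3.2]
opening: 0.308
grasp_force: 60.7
```

{"fn": "servo_tool", "kwargs": {"commands": "0 0 0 -45 1 0 0; 0 0 0 -45 1 0 0; 0 0 0 -45 1 0 0; 0 0 0 -45 0 0 0; 0 0 0 -45 0 0 0"}}

```text
time_s: 13.98
eef_pos: [0.556, -0.1294, 0.3137]
eef_rot: [-0.002, 0.697, 0.717, -0.001]
wrist_force: [0.4, 0.1, -3.1]
opening: 0.31
grasp_force: 60.7
```

{"fn": "servo_tool", "kwargs": {"commands": "0 0 0 -35 0 0 0; 0 0 0 -23 0 0 0; 0 0 0 -14 0 0 0; 0 0 0 0 0 0 0; 0 0 0 0 0 0 0"}}

```text
time_s: 14.6
eef_pos: [0.56, -0.198, 0.3162]
eef_rot: [-0.0, 0.696, 0.718, 0.0]
wrist_force: [0.5, -0.2, -2.5]
opening: 0.311
grasp_force: 60.7
```

```bash
python3 - <<'E'
from h import *
import cv2
plan(.561,-.2005,.155,.03)
cv2.imwrite("pics/w4.png",camera("wrist"))
E
```

```text
t 14.6 turn [-0.0001 -0.0006  0.0001] shift after turn mm [ -2.5   1.  161.2] before [ -2.6   1.  161.2] pos [ 0.56   -0.198   0.3162] open 0.311 F 60.65326971933246
```

View pics/w4.png

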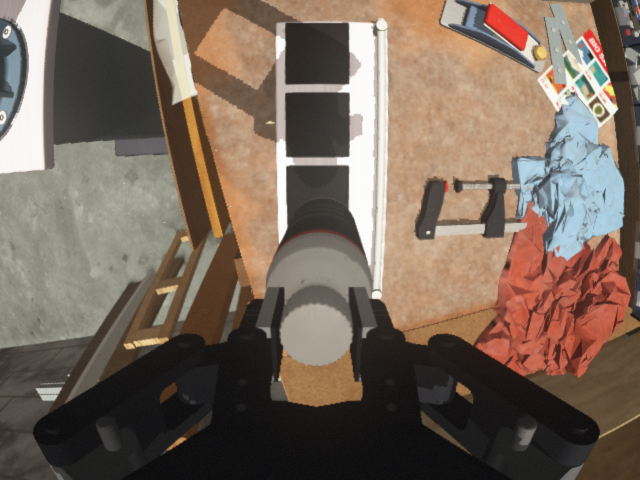

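The bottle hangs straight from the grip over its place, its base near (318,210). Lowering it.

{"fn": "servo_tool", "kwargs": {"commands": "0 0 0 -2 1 30 0; 0 0 0 0 0 45 0; 0 0 0 0 0 45 0; 0 0 0 0 0 25 0; 0 0 0 0 0 8 0"}}

```text
time_s: 15.28
eef_pos: [0.5601, -0.1994, 0.1615]
eef_rot: [-0.002, 0.696, 0.718, -0.0]
wrist_force: [-0.3, -0.8, -1.4]
opening: 0.307
grasp_force: 60.8
```

{"fn": "servo_tool", "kwargs": {"commands": "0 0 0 0 0 0 0; 0 0 0 0 0 0 0; 0 0 0 0 0 0 0"}}

```text
time_s: 15.65
eef_pos: [0.5617, -0.2014, 0.1648]
eef_rot: [0.001, 0.697, 0.717, 0.0]
wrist_force: [0.2, -0.1, -2.1]
opening: 0.31
grasp_force: 60.8
```

```bash
python3 -c "
from h import *
plan(.561,-.2005,.1535,.03)"
```

```text
t 15.65 turn [ 0.0021  0.0013 -0.0009] shift after turn mm [ 1.  -0.7 11.3] before [ 1.  -0.7 11.3] pos [ 0.5617 -0.2014  0.1648] open 0.31 F 60.76240005902946
```

{"fn": "servo_tool", "kwargs": {"commands": "0 0 0 0 0 5 0; 0 0 0 0 0 3 0; 0 0 0 0 0 0 0; 0 0 0 0 0 0 0"}}

```text
time_s: 16.15
eef_pos: [0.561, -0.2011, 0.1554]
eef_rot: [0.0, 0.697, 0.717, 0.0]
wrist_force: [0.7, -1.1, -0.2]
opening: 0.309
grasp_force: 61.2
```

{"fn": "servo_tool", "kwargs": {"commands": "0 0 0 0 0 1 0; 0 0 0 0 0 0 0"}}

```text
time_s: 16.4
eef_pos: [0.5613, -0.2014, 0.1552]
eef_rot: [0.001, 0.697, 0.717, 0.0]
wrist_force: [-0.8, 1.1, 5.4]
opening: 0.308
grasp_force: 62.4
```

Contact. I'll release, rise and return over the spray bottle.

{"fn": "servo_tool", "kwargs": {"commands": "0 0 0 0 0 0 0.45; 0 0 0 0 0 0 0.65; 0 0 0 0 0 0 0.65; 0 0 0 0 0 -20 0.65; 0 0 0 0 0 -50 0.65"}}

```text
time_s: 17.02
eef_pos: [0.5591, -0.2, 0.2218]
eef_rot: [-0.003, 0.697, 0.717, -0.001]
wrist_force: [0.9, 0.1, 1.0]
opening: 0.653
grasp_force: 0.0
```

{"fn": "servo_tool", "kwargs": {"commands": "0 0 0 20 0 -40 0.65; 0 0 0 55 0 0 0.65; 0 0 0 60 0 0 0.65; 0 0 0 60 0 0 0.65; 0 0 0 60 0 0 0.65"}}

```text
time_s: 17.65
eef_pos: [0.5532, 0.0556, 0.2643]
eef_rot: [0.0, 0.697, 0.717, 0.0]
wrist_force: [0.4, -1.3, -0.3]
opening: 0.65
grasp_force: 0.0
```

{"fn": "servo_tool", "kwargs": {"commands": "0 0 0 60 -1 0 0.65; 0 0 0 50 0 0 0.65; 0 0 0 30 0 0 0.65; 0 0 0 12 0 0 0.65; 0 0 0 0 0 0 0.65"}}

```text
time_s: 18.27
eef_pos: [0.5481, 0.2057, 0.264]
eef_rot: [0.0, 0.696, 0.718, -0.0]
wrist_force: [0.5, -0.0, -0.2]
opening: 0.651
grasp_force: 0.0
```

```bash
python3 - <<'E'
from h import *
import cv2
plan(.5556,.2125,.101,.03)
c=calibration("wrist");np.savez("w3.npz",R=c["R"],t=c["t"]);b=camera("wrist")[150:450,120:520]
im=camera("top");a=cv2.resize(im[205:290,350:540],None,fx=4,fy=4,interpolation=cv2.INTER_CUBIC)
h=np.zeros((600,760,3),np.uint8);h[:340]=a;h[340:,:400]=b[:260]
cv2.imwrite("pics/t3.png",h)
E
```

```text
t 18.275 turn [-0.0003  0.0004 -0.0001] shift after turn mm [  6.5   7.7 163. ] before [  6.6   7.8 163. ] pos [0.5481 0.2057 0.264 ] open 0.651 F 0.0
```

View pics/t3.png

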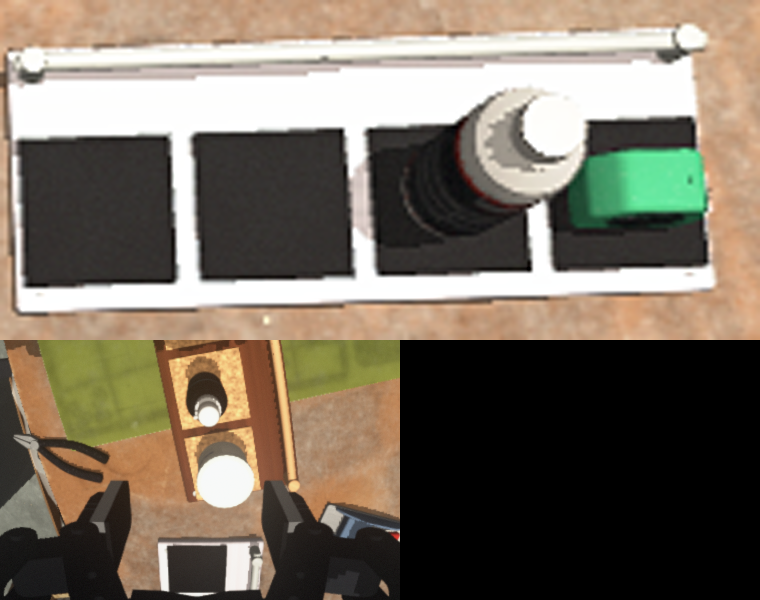

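Bottle and tape stand upright on the new rack, cap at crop (552,125). In the wrist part, the spray head is at full-picture (328,221) and the jar lid at (346,284).

```bash
python3 - <<'E'
from h import *
c=dict(calibration("wrist"));s=np.load("w3.npz");c["R"]=s["R"];c["t"]=s["t"]
print("spray",fish((328,222),.144,c),"jar",fish((346,284),.069,c))
print("bottle",unproj((552/4+350-.4,127/4+205-.4),.181).round(4))
plan(.5556,.2125,.101,.03)
E
```

```text
spray [0.5552 0.2149 0.144 ] jar [0.5783 0.136  0.069 ]
bottle [ 0.5648 -0.1992  0.181 ]
t 18.375 turn [-0.0003  0.0006 -0.002 ] shift after turn mm [  7.7   7.5 163.1] before [  7.8   7.5 163.1] pos [0.5483 0.2046 0.2641] open 0.652 F 0.0
```

{"fn": "servo_tool", "kwargs": {"commands": "0 0 0 8 7.5 30 0.6; 0 0 0 0 0 50 0.6; 0 0 0 0 0 45 0.6; 0 0 0 0 0 25 0.6; 0 0 0 0 0 11 0.6"}}

```text
time_s: 19.0
eef_pos: [0.5547, 0.2123, 0.1015]
eef_rot: [-0.001, 0.697, 0.717, -0.001]
wrist_force: [-0.3, 0.6, 0.1]
opening: 0.602
grasp_force: 0.0
```

{"fn": "servo_tool", "kwargs": {"commands": "0 0 0 0 0 0 0.6; 0 0 0 0 0 0 0.6"}}

```text
time_s: 19.25
eef_pos: [0.5566, 0.2138, 0.1049]
eef_rot: [0.001, 0.697, 0.717, 0.001]
wrist_force: [-0.7, 0.6, 0.4]
opening: 0.601
grasp_force: 0.0
```

```bash
python3 -c "
from h import *
plan(.5556,.213,.101,.03)"
```

```text
t 19.25 turn [ 0.0026 -0.0003 -0.0015] shift after turn mm [-0.7 -1.1  3.9] before [-0.7 -1.1  3.9] pos [0.5566 0.2138 0.1049] open 0.601 F 0.0
```

{"fn": "servo_tool", "kwargs": {"commands": "0 0 0 0 -1 4 0.6; 0 0 0 0 0 0 0; 0 0 0 0 0 0 0; 0 0 0 0 0 0 0; 0 0 0 0 0 0 0"}}

```text
time_s: 19.88
eef_pos: [0.5549, 0.214, 0.0998]
eef_rot: [0.0, 0.697, 0.717, 0.0]
wrist_force: [1.1, 0.5, 3.3]
opening: 0.238
grasp_force: 56.4
```

{"fn": "servo_tool", "kwargs": {"commands": "0 0 0 0 0 0 0; 0 0 0 0 0 -6 0; 0 0 0 0 0 -10 0; 0 0 0 0 0 0 0"}}

```text
time_s: 20.38
eef_pos: [0.5549, 0.214, 0.1163]
eef_rot: [0.0, 0.697, 0.717, 0.001]
wrist_force: [-0.2, -0.3, -1.3]
opening: 0.232
grasp_force: 56.0
```

{"fn": "servo_tool", "kwargs": {"commands": "0 0 0 0 0 -25 0; 0 0 0 0 0 -40 0; 0 0 0 -15 0 -25 0; 0 0 0 -35 1 0 0; 0 0 0 -45 1 0 0"}}

```text
time_s: 21.0
eef_pos: [0.5591, 0.1187, 0.2057]
eef_rot: [0.0, 0.696, 0.718, 0.0]
wrist_force: [0.5, -1.3, -1.6]
opening: 0.232
grasp_force: 56.2
```

{"fn": "servo_tool", "kwargs": {"commands": "0 0 0 -45 -1 0 0; 0 0 0 -45 -1 0 0; 0 0 0 -45 -1 0 0; 0 0 0 -35 0 0 0; 0 0 0 -25 0 0 0"}}

```text
time_s: 21.62
eef_pos: [0.5615, -0.0777, 0.2051]
eef_rot: [-0.0, 0.697, 0.717, -0.0]
wrist_force: [0.1, 0.2, -1.1]
opening: 0.23
grasp_force: 56.2
```

{"fn": "servo_tool", "kwargs": {"commands": "0 0 0 -20 -1 0 0; 0 0 0 -12 0 0 0; 0 0 0 0 0 0 0; 0 0 0 0 0 0 0"}}

```text
time_s: 22.12
eef_pos: [0.5617, -0.1072, 0.2052]
eef_rot: [-0.0, 0.697, 0.718, 0.0]
wrist_force: [-0.6, 0.2, -1.1]
opening: 0.227
grasp_force: 56.2
```

```bash
python3 - <<'E'
from h import *
plan(.5585,-.112,.1,.03)
E
```

```text
t 22.125 turn [-0.0002 -0.0004 -0.0003] shift after turn mm [ -4.7  -3.4 105.2] before [ -4.7  -3.3 105.2] pos [ 0.5617 -0.1072  0.2052] open 0.227 F 56.176992291002534
```

{"fn": "servo_tool", "kwargs": {"commands": "0 0 0 -4.5 -3.5 25 0; 0 0 0 0 0 40 0; 0 0 0 0 0 25 0; 0 0 0 0 0 8 0; 0 0 0 0 0 0 0"}}

```text
time_s: 22.75
eef_pos: [0.5585, -0.1121, 0.1074]
eef_rot: [-0.0, 0.697, 0.718, -0.0]
wrist_force: [-0.9, -0.9, -1.0]
opening: 0.232
grasp_force: 56.1
```

{"fn": "servo_tool", "kwargs": {"commands": "0 0 0 0 0 0 0; 0 0 0 0 0 0 0"}}

```text
time_s: 23.0
eef_pos: [0.5592, -0.1129, 0.1086]
eef_rot: [0.001, 0.697, 0.717, 0.0]
wrist_force: [0.4, -0.8, -0.4]
opening: 0.236
grasp_force: 56.1
```

```bash
python3 - <<'E'
from h import *
plan(.5585,-.112,.1,.03)
E
```

```text
t 23.0 turn [ 0.002   0.0009 -0.0009] shift after turn mm [ 0.9 -0.7  8.6] before [ 0.9 -0.7  8.6] pos [ 0.5592 -0.1129  0.1086] open 0.236 F 56.120557394460775
```

{"fn": "servo_tool", "kwargs": {"commands": "0 0 0 0 0 5 0; 0 0 0 0 0 2.5 0; 0 0 0 0 0 0 0; 0 0 0 0 0 0 0"}}

```text
time_s: 23.5
eef_pos: [0.5585, -0.1127, 0.0998]
eef_rot: [0.0, 0.697, 0.717, 0.0]
wrist_force: [0.3, 0.3, 0.3]
opening: 0.237
grasp_force: 56.4
```

{"fn": "servo_tool", "kwargs": {"commands": "0 0 0 0 0 1 0; 0 0 0 0 0 0 0"}}

```text
time_s: 23.75
eef_pos: [0.5588, -0.1128, 0.0997]
eef_rot: [0.0, 0.697, 0.717, 0.0]
wrist_force: [-1.6, 0.6, 6.5]
opening: 0.231
grasp_force: 57.6
```

Contact again. Release, then go to the jar, turning to the old rack's angle (0.21).

{"fn": "servo_tool", "kwargs": {"commands": "0 0 0 0 0 0 0.4; 0 0 0 0 0 0 0.6; 0 0 0 0 0 0 0.6; 0 0 0 0 0 -20 0.6; 0 0 0 0 0 -50 0.6"}}

```text
time_s: 24.38
eef_pos: [0.5562, -0.1118, 0.1666]
eef_rot: [-0.003, 0.697, 0.717, -0.001]
wrist_force: [0.6, -0.9, 0.6]
opening: 0.599
grasp_force: 0.0
```

{"fn": "servo_tool", "kwargs": {"commands": "0 0 0 20 0 -30 0.95; 0 0 -0.09 50 0 0 0.95; 0 0 -0.09 50 2 0 0.95; 0 0 0 50 8 0 0.95; 0 0 0 30 10 0 0.95"}}

```text
time_s: 25.0
eef_pos: [0.5528, 0.0915, 0.1988]
eef_rot: [-0.0, 0.629, 0.777, 0.0]
wrist_force: [-0.4, -0.3, 0.1]
opening: 0.951
grasp_force: 0.0
```

{"fn": "servo_tool", "kwargs": {"commands": "0 0 0 20 8 0 0.95; 0 0 0 10 0 0 0.95; 0 0 0 0 0 0 0.95; 0 0 0 0 0 0 0.95"}}

```text
time_s: 25.5
eef_pos: [0.555, 0.1194, 0.1987]
eef_rot: [0.0, 0.63, 0.777, -0.0]
wrist_force: [-0.5, -0.7, 0.5]
opening: 0.944
grasp_force: 0.0
```

```bash
python3 - <<'E'
from h import *
import cv2
plan(.578,.130,.031,.21)
c=calibration("wrist");np.savez("w3.npz",R=c["R"],t=c["t"]);b=camera("wrist")[150:450,120:520]
im=camera("top");a=cv2.resize(im[205:290,350:540],None,fx=4,fy=4,interpolation=cv2.INTER_CUBIC)
h=np.zeros((600,760,3),np.uint8);h[:340]=a;h[340:,:400]=b[:260]
cv2.imwrite("pics/t4.png",h)
E
```

```text
t 25.5 turn [-0.0003  0.0003 -0.0017] shift after turn mm [  5.5  24.7 167.7] before [  5.6  24.8 167.7] pos [0.555  0.1194 0.1987] open 0.944 F 0.0
```

View pics/t4.png

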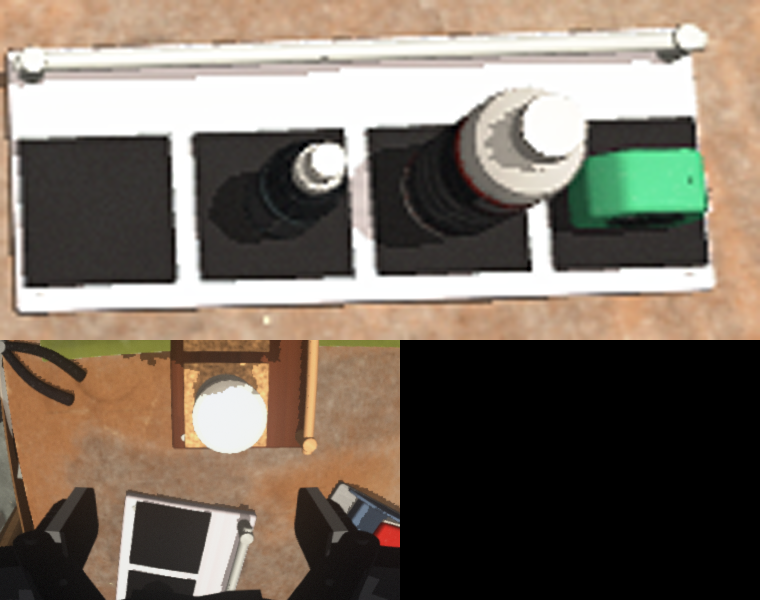

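The spray bottle stands upright on its pad, head at (323,165). The jar lid is at full-picture (349,225).

```bash
python3 - <<'E'
from h import *
c=dict(calibration("wrist"));s=np.load("w3.npz");c["R"]=s["R"];c["t"]=s["t"]
print("jar",fish((349,226),.069,c),"pad",[fish(u,.015,c) for u in((306,213),(386,297),)])
print("spray",unproj((323/4+350-.4,165/4+205-.4),.144).round(4))
plan(.5785,.129,.031,.21)
E
```

```text
jar [0.5772 0.1281 0.069 ] pad [array([0.5443, 0.12  , 0.015 ]), array([0.6366, 0.0552, 0.015 ])]
spray [ 0.5552 -0.1111  0.144 ]
t 25.6 turn [-0.      0.0002 -0.0022] shift after turn mm [  4.6  24.9 167.8] before [  4.7  24.9 167.8] pos [0.5551 0.1193 0.1988] open 0.955 F 0.0
```

{"fn": "servo_tool", "kwargs": {"commands": "0 0 0 4 23 30 0.9; 0 0 0 0 0 45 0.9; 0 0 0 0 0 45 0.9; 0 0 0 0 0 28 0.9; 0 0 0 0 0 10 0.9"}}

```text
time_s: 26.22
eef_pos: [0.5753, 0.1282, 0.0388]
eef_rot: [-0.001, 0.63, 0.777, -0.001]
wrist_force: [0.6, -0.2, 0.8]
opening: 0.903
grasp_force: 0.0
```

{"fn": "servo_tool", "kwargs": {"commands": "0 0 0 0 0 0 0.9; 0 0 0 0 0 0 0.9"}}

```text
time_s: 26.48
eef_pos: [0.578, 0.1288, 0.0424]
eef_rot: [0.001, 0.63, 0.777, 0.001]
wrist_force: [0.4, -0.2, -0.3]
opening: 0.9
grasp_force: 0.0
```

```bash
python3 -c "
from h import *
plan(.577,.128,.031,.21)"
```

```text
t 26.475 turn [ 0.0027  0.0006 -0.0012] shift after turn mm [-0.6 -1.2 11.4] before [-0.6 -1.2 11.4] pos [0.578  0.1288 0.0424] open 0.9 F 0.0
```

{"fn": "servo_tool", "kwargs": {"commands": "0 0 0 0 -1 12 0.9; 0 0 0 0 0 0 0.9; 0 0 0 0 0 0 0; 0 0 0 0 0 0 0; 0 0 0 0 0 0 0"}}

```text
time_s: 27.1
eef_pos: [0.5762, 0.1288, 0.0294]
eef_rot: [0.0, 0.629, 0.777, 0.0]
wrist_force: [-1.0, -0.0, 4.0]
opening: 0.648
grasp_force: 63.5
```

{"fn": "servo_tool", "kwargs": {"commands": "0 0 0 0 0 0 0; 0 0 0 0 0 -6 0; 0 0 0 0 0 -10 0; 0 0 0 0 0 0 0"}}

```text
time_s: 27.6
eef_pos: [0.5764, 0.1287, 0.0458]
eef_rot: [0.001, 0.629, 0.777, 0.001]
wrist_force: [-0.3, 0.2, -0.3]
opening: 0.65
grasp_force: 63.5
```

{"fn": "servo_tool", "kwargs": {"commands": "0 0 0 0 0 -35 0; 0 0 0 0 0 -45 0; 0 0 0.09 -10 0 -15 0; 0 0 0.09 -30 0 0 0; 0 0 0 -35 -2 0 0"}}

```text
time_s: 28.22
eef_pos: [0.5806, 0.0537, 0.1402]
eef_rot: [0.0, 0.697, 0.717, 0.0]
wrist_force: [-0.6, 0.3, -0.7]
opening: 0.649
grasp_force: 63.9
```

{"fn": "servo_tool", "kwargs": {"commands": "0 0 0 -35 -3 0 0; 0 0 0 -22 -3 0 0; 0 0 0 -10 0 0 0; 0 0 0 0 0 0 0; 0 0 0 0 0 0 0"}}

```text
time_s: 28.85
eef_pos: [0.5763, -0.0122, 0.1397]
eef_rot: [-0.0, 0.697, 0.718, 0.0]
wrist_force: [0.0, 0.2, -0.3]
opening: 0.652
grasp_force: 63.9
```

```bash
python3 -c "
from h import *
plan(.556,-.0240,.03,.03)"
```

```text
t 28.85 turn [-0.0002 -0.0004 -0.0003] shift after turn mm [-11.2 -20.6 109.7] before [-11.3 -20.6 109.7] pos [ 0.5763 -0.0122  0.1397] open 0.652 F 63.867117727641016
```

{"fn": "servo_tool", "kwargs": {"commands": "0 0 0 -11 -20.5 15 0; 0 0 0 0 0 40 0; 0 0 0 0 0 35 0; 0 0 0 0 0 12 0; 0 0 0 0 0 0 0"}}

```text
time_s: 29.48
eef_pos: [0.5559, -0.024, 0.0375]
eef_rot: [-0.001, 0.696, 0.718, -0.0]
wrist_force: [-0.1, -0.8, -0.2]
opening: 0.652
grasp_force: 63.9
```

{"fn": "servo_tool", "kwargs": {"commands": "0 0 0 0 0 0 0; 0 0 0 0 0 0 0"}}

```text
time_s: 29.72
eef_pos: [0.5573, -0.0248, 0.0393]
eef_rot: [0.001, 0.697, 0.717, 0.001]
wrist_force: [0.1, 0.2, -1.3]
opening: 0.652
grasp_force: 63.9
```

```bash
python3 -c "
from h import *
plan(.556,-.0240,.0294,.03)"
```

```text
t 29.725 turn [ 0.0026  0.0007 -0.0009] shift after turn mm [ 0.9 -1.3  9.9] before [ 0.9 -1.3  9.9] pos [ 0.5573 -0.0248  0.0393] open 0.652 F 63.87367574963719
```

{"fn": "servo_tool", "kwargs": {"commands": "0 0 0 0.5 -1 5 0; 0 0 0 0 0 4 0; 0 0 0 0 0 1 0; 0 0 0 0 0 0 0; 0 0 0 0 0 0 0"}}

```text
time_s: 30.35
eef_pos: [0.5552, -0.0242, 0.0293]
eef_rot: [-0.0, 0.697, 0.717, -0.0]
wrist_force: [-7.0, 1.3, 14.5]
opening: 0.649
grasp_force: 64.8
```

{"fn": "servo_tool", "kwargs": {"commands": "0 0 0 0 0 -1 0; 0 0 0 0 0 0 0.95; 0 0 0 0 0 0 0.95; 0 0 0 0 0 0 0.95; 0 0 0 0 0 -30 0.95"}}

```text
time_s: 30.98
eef_pos: [0.5528, -0.0236, 0.0566]
eef_rot: [-0.003, 0.697, 0.717, -0.001]
wrist_force: [0.8, -0.0, 0.3]
opening: 0.95
grasp_force: 0.0
```

{"fn": "servo_tool", "kwargs": {"commands": "0 0 0 0 0 -50 0.95; 0 0 0 0 0 -60 0.95; 0 0 0 60 0 -50 0.95; 0 0 0 60 0 0 0.95; 0 0 0 60 0 0 0.95"}}

```text
time_s: 31.6
eef_pos: [0.5506, 0.1452, 0.2098]
eef_rot: [0.001, 0.697, 0.717, 0.001]
wrist_force: [0.4, 0.1, -1.2]
opening: 0.951
grasp_force: 0.0
```

{"fn": "servo_tool", "kwargs": {"commands": "0 0 0 60 0 0 0.95; 0 0 0 60 0 0 0.95; 0 0 0 0 0 0 0.95; 0 0 0 0 0 0 0.95"}}

```text
time_s: 32.1
eef_pos: [0.5465, 0.2636, 0.2083]
eef_rot: [0.0, 0.696, 0.718, -0.001]
wrist_force: [0.6, -0.8, -0.2]
opening: 0.948
grasp_force: 0.0
```

```bash
python3 - <<'E'
from h import *
import cv2
plan(.556,-.0240,.0294,.03)
im=camera("top");s=camera("side")
h=np.zeros((600,760,3),np.uint8);h[:340]=cv2.resize(im[205:290,350:540],None,fx=4,fy=4,interpolation=cv2.INTER_CUBIC)
h[340:,:380]=cv2.resize(s[170:300,230:420],None,fx=2,fy=2);h[340:,380:]=im[150:410,100:480]
cv2.imwrite("pics/t5.png",h)
E
```

```text
t 32.1 turn [-0.0007  0.0008 -0.0001] shift after turn mm [-287.7    0.9  178.9] before [-287.6    1.   179.1] pos [0.5465 0.2636 0.2083] open 0.948 F 0.0
```

View pics/t5.png

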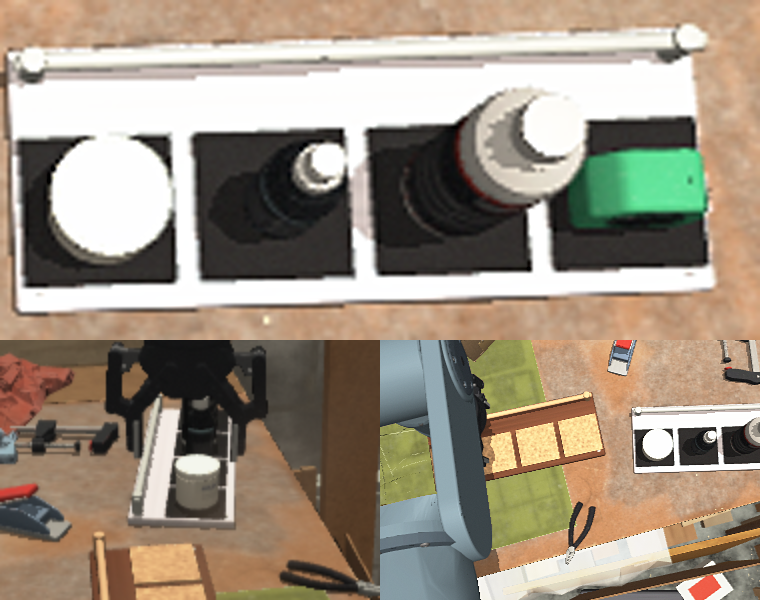

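All four stand upright in reverse order, and the old rack is empty. A last check on the jar's lid at crop (111,196):

```bash
python3 - <<'E'
from h import *
print(unproj((111/4+350-.4,196/4+205-.4),.069).round(4), "pad .555 -.0227")
E
```

```text
[ 0.5535 -0.0255  0.069 ] pad .555 -.0227
```

Within 3 mm of centre. Handing in.

```bash
python3 -c "
from bench import *
print(hand_in())"
```

```text
the job is handed in; nothing more can be done
None
```

I moved all four things to the new rack in reverse order (left to right: jar, spray bottle, metal bottle, tape measure); the last pictures show each upright within about 5 mm of its pad's middle and the old rack empty, and I handed the job in at about 32 s.

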